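Stow the basting brush in the locked-out skewer tray and shut it

ROBOT

A 6-joint arm with a two-finger parallel gripper is mounted at the origin on the work surface. World frame = base frame: x ahead of the robot, y to its left, z up, the work surface at z = 0. Lengths are in m, angles in degrees, forces in N, time in s.
With the tool pointing down it reaches from about 0.325 to 0.775 m from the base axis. Payload 5.5 kg.
Tool frame: the origin (TCP) lies at the centre of the arm's flange, where the gripper is bolted on; the fingertips stand 182 mm ahead of it and the grasp point (between the pads) lies 163 mm ahead of it; z points along the fingers, y is the line along which they close (so a half turn about z gives the same grasp; the last joint's range is limited). The gripper opens to 88 mm and grips with 3 to 60 N. Pads are 20 mm wide; open, the fingers measure 115 mm over their backs; the gripper's body (75 mm by 178 mm) begins 61 mm behind the grasp point.
Start: joints at [65.449, 5.22, 70.514, -0, 104.267, -3.249], TCP at [0.218, 0.559, 0.405] pointing down, gripper open.
Joint ranges: [-164.24, 164.24], [-49.07, 125.15], [9.68, 141.18], [-86.29, 266.29], [3.28, 154.24], [-151.56, 151.56]. Speed limits (degrees/s): [147.25, 147.25, 172.46, 180, 180, 180].

INTERFACE

Orientations are given as [roll, pitch, yaw] about the fixed x, y, z axes, in that order (R = Rz(yaw) Ry(pitch) Rx(roll)).
In Python, from station import r gives the robot as it stands. The module is installed in compiled form; this text tells all that it offers. Calls block until the motion is done:
- r.reach(position, orientation): joint-space move of the TCP to a pose.
- r.servo_line(position, rotation=None, speed=0.15): straight line of the TCP; rotation=None keeps the orientation; speed is the mean speed in m/s.
- r.move_joints(angles): joint-space move.
- r.let_go() and r.grab(squeeze=None): open the fingers fully, or close them until they stop; squeeze is the grip in N (None keeps the last).
- r.wait(seconds).
- r.inverse_kinematics(position, orientation): joint angles nearest the present ones, or None.
- r.sense(): the state.
- r.snapshot(name): name is "scene" or "top" or "wrist"; returns a dict with "frame" (420x560x3 uint8, red, green, blue), "fx", "fy", "cx", "cy" (pixels), "R" (3x3) and "t" (3): a world point X has camera coordinates R X + t. Camera axes: x right, y down, z forward; pixel columns grow to the right and rows downward; lengths in m; the calibration is good to about 2 mm. The wrist camera is an equidistant fisheye: a pixel r from the principal point sees the ray r / f radians off the axis. A picture is of the moment at which its call begins. There is no depth.
A pose or a line that the arm cannot do raises r.IKError and nothing moves.
- r.hand_in(): hands the job in; it is judged then, once.
The state is a dict: "clock": time; "joints": joint angles; "joint_vel": joint speeds; "joint_torque": joint torques, N m; "tcp_pos": TCP position; "orientation": TCP orientation; "contact_force": force on the tool from outside, world axes, zero at the start; "torque": the same for the moment, N m; "opening": finger opening in m; "gripper_force": force on a finger pad.
Only numpy, scipy, OpenCV 4.12 (cv2) and the standard library are available. Lean on these libraries where they do the work, as an engineer would, in place of code of your own. Each camera call takes 0.05 s, during which the arm holds its last target. There are 200 camera calls.

TASK

Put the basting brush away flat in the front compartment of the skewer tray, which stands locked out of the shelf unit, and slide the tray gently all the way home. To let the tray go, slide the orange safety tab fully aside to the right, then flip the pale catch up. Leave the bowl, mug and jar on the unit standing where they are.

Things in the scene. Friction and masses are not known exactly. Their poses are not given: they have to be found in the camera images.
- rack: charcoal plastic shelf unit fixed to the counter, 380 wide (y), 230 deep (x), 100 mm tall. Origin: on the counter, mid-width, in the plane of its front face. 'Unit frame', mm: its x points into the unit, away from the robot (within 0.18 rad of world x), y to the robot's left, z up. Its slatted deck (top z 100, underside 88) carries bowl, mug and jar at x about 145, in changing order; in front only catch and tab.
- tray (a joint): how far the light-grey skewer tray stands out, m: 0 shut (hard stop), 0.146 fully out, 0.138 to 0.146 at the start. Slides along unit x, drag about 2 N, stays where left. With the catch down, its hook hangs behind the tray's divider and stops the tray after 12 mm of closing at most; with the catch up by 0.25 rad or more the tray passes under it.
- tray_in (a point): centre of the floor of the tray's front compartment; moves with the tray, axes as the unit. The compartment is 100 (x) by 332 mm (y) inside, its floor 30 above the counter; front panel (12 thick) and rear divider (6 thick) rise 45 above the floor, the ends 40. The skewers lie behind the divider, in combs.
- tray_front (a point): on the outer, robot-side face of the tray's front panel, 110 mm right of the middle, 50 above the counter; moves with the tray. The panel is 356 wide and reaches from 16 to 75 above the counter, bare here; from unit y = -105 to +45 a 12 mm finger flange juts out near its top.
- catch (a joint): angle of the pale hinged catch on the deck's front edge, rad: 0 down (start), 1.45 fully up. Stiff hinge: stays at any angle, about 1 N at the lip lifts it. Held down while the tab covers its arm. From the pin an arm 36 wide, 10 thick runs towards the robot at unit z 104 to 114; a hook hangs from its end (unit x -30 to -20) down to z = 64; a ribbed lip goes on beyond. Flipped up, the hook points at the robot.
- catch_pin (a point): middle of the catch's fixed hinge pin, which runs along unit y: at x = 40, y = 100, z = 112 mm in the unit frame. The lip's end travels on an arc of 111 mm radius about it, up and away from the robot.
- catch_lip (a point): mid-width, mid-thickness of the free end of the catch's finger lip (40 wide, 8 thick, 46 long, rising 25 degrees towards its end); turns with the catch. With the catch down at unit x = -70, y = 100, z = 128 mm; about 220 high at 1.2 rad. Below the lip is free space: the divider's top edge is at z = 75, x about -45, and nearer the robot lies the open compartment.
- tab (a joint): travel of the orange safety tab, m: 0 to 0.003 at the start (its bolt covers 13 to 16 mm of the catch's arm), 0.024 fully aside. Slides to unit -y (the robot's right), drag about 2.5 N, stays where left; the catch is free from 0.016 on.
- tab_knob (a point): centre of the top of the tab's upright knob, 150 mm above the counter; moves with the tab. The knob is 23 (x) by 12 mm (y) and stands 26 above the flat bolt; bolt and guides beside it are at most 126 above the counter. With the tab at 0 it is at unit x = 12, y = 52.
- brush_mid (a point): centre of the basting brush, half-way up. 190 mm long along its own x: wooden handle 24 wide and 24 tall from x = -95 to +30 of this point, then a steel collar and a red silicone head 42 wide, 22 tall, to x = +95. Starts flat on the counter on the robot's right (this point 12 above it); about 90 g, balanced near this point.
- bowl: stoneware bowl, 110 mm across, 55 mm tall, standing on the deck of the shelf unit. Origin: centre of its underside.
- mug: white enamel mug, 80 mm across, 78 mm tall, handle to its own +y, standing on the deck. Origin: centre of its underside.
- jar: squat amber glass jar with dark twist cap, 86 mm across, 75 mm tall, standing on the deck. Origin: centre of its underside.
Not all that is in view belongs to the job. There is more than one size of the part that bears brush_mid; the job needs the middle-sized.

How it is judged:
By the outcome, as a careful person would: the job done as asked, in the order asked, and still so for the second after the job is handed in, with the robot touching nothing.
It also fails if it takes over 64 s, if anything falls off the work surface, if the arm or the gripper's body presses on something with over 40 N, if the wrist force passes 120 N, or if a joint passes its speed limit or range.

## Working session

There is one attempt and no reset: what is moved stays moved. The work goes in short steps, each a Python script; the robot and the scene stay as the last script left them, time stands still between calls to the robot, and variables do not carry over. Pictures are saved under pics/ and viewed, at most 10 in all, crops included, and the job is handed in when it is done.

```bash
mkdir -p pics; python3 - <<'E'
from station import r
import cv2, numpy as np
for n in("scene","top"):
    s=r.snapshot(n); cv2.imwrite(f"pics/{n}0.png",cv2.resize(s["frame"][:,:,::-1],(800,600),interpolation=cv2.INTER_CUBIC))
    print(n,s["fx"],s["fy"],s["cx"],s["cy"],np.round(s["R"],4).tolist(),s["t"])
print(r.sense()["clock"])
E
```

```text
scene 481.8050431081874 481.8050431081874 281.50455529009275 208.24952346812375 [[-0.0826, 0.9966, 0.0065], [0.5345, 0.0498, -0.8437], [-0.8411, -0.0663, -0.5367]] [ 0.16318334 -0.19220462  1.62776136]
top 539.0588069001535 539.0588069001535 280.22719980567564 213.42155340189785 [[0.0038, -1.0, 0.0028], [-0.9989, -0.0039, -0.0468], [0.0468, -0.0026, -0.9989]] [-0.09709204  0.52317589  1.53078756]
0.1
```

View pics/scene0.png

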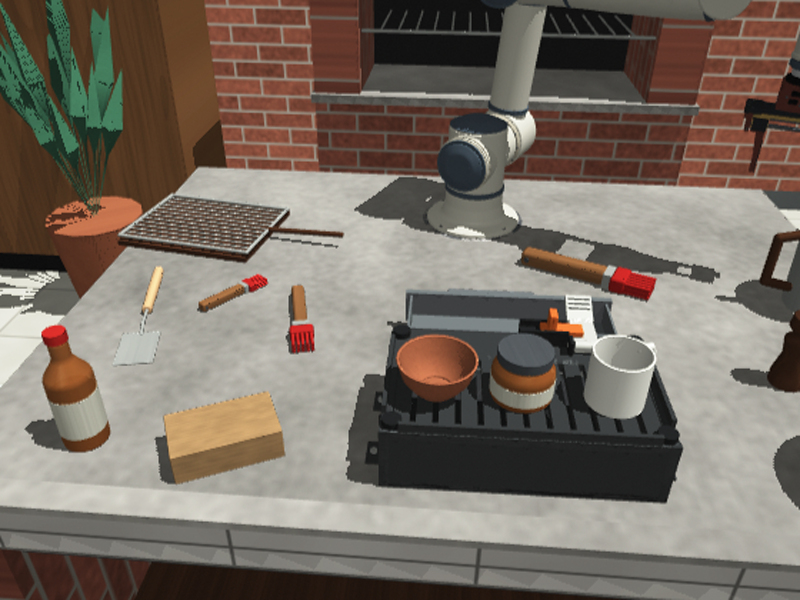

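View pics/top0.png

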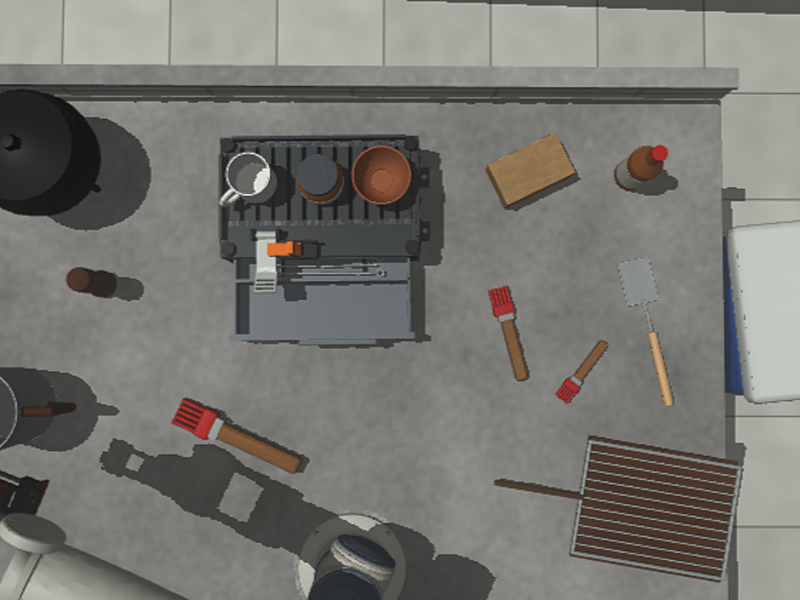

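Middle brush lies at about (508,333) in the top view (head end (500,288), handle end (521,380)). The shelf unit spans about (221..419, 137..258), with the tray below to row 345, the orange tab at (285,248) and the catch at (265,262). I'll crop closer for the unit and segment the brush.

```bash
cat > h.py <<'E'
from station import r
import cv2, numpy as np
def ray(s,u,v,z):
    R=np.array(s["R"]);t=np.array(s["t"]);C=-R.T@t
    d=R.T@np.array([(u-s["cx"])/s["fx"],(v-s["cy"])/s["fy"],1]); return C+d*(z-C[2])/d[2]
def proj(s,X):
    p=np.array(s["R"])@X+s["t"]; return p[0]/p[2]*s["fx"]+s["cx"],p[1]/p[2]*s["fy"]+s["cy"]
E
python3 - <<'E'
from h import *
s=r.snapshot("top"); f=s["frame"]
cv2.imwrite("pics/c1.png",cv2.resize(f[90:245,148:308,::-1],None,fx=3.8,fy=3.8,interpolation=cv2.INTER_CUBIC))
sub=f[195:272,338:372].astype(int)
m=(sub[...,0]-sub[...,2]>35)
n,l,st,c=cv2.connectedComponentsWithStats(m.astype(np.uint8)); i=1+st[1:,4].argmax()
v,u=np.nonzero(l==i); P=np.array([ray(s,a+338,b+195,.014)[:2] for a,b in zip(u,v)])
print(len(P)); rc=cv2.minAreaRect((P*1000).astype(np.float32)); print(rc)
c0=P.mean(0);w=np.linalg.svd(P-c0)[2][0];q=(P-c0)@w;print("axis",w,"mid",c0+w*(q.max()+q.min())/2,q.max()-q.min())
for n,p in dict(BL=(221,137),BR=(418,135),FL=(221,258),FR=(419,258)).items(): print(n,ray(s,p[0]*.7,p[1]*.7,.1))
E
```

```text
338
((435.3555603027344, -321.6527404785156), (121.45571899414062, 22.675315856933594), 14.8287353515625)
axis [-0.96661994 -0.25621456] mid [ 0.43534695 -0.32162167] 0.12145657572368584
BL [0.8388162  0.24860007 0.1       ]
BR [ 0.84439905 -0.12734438  0.1       ]
FL [0.60700983 0.24518744 0.1       ]
FR [ 0.60855699 -0.12988773  0.1       ]
```

View pics/c1.png

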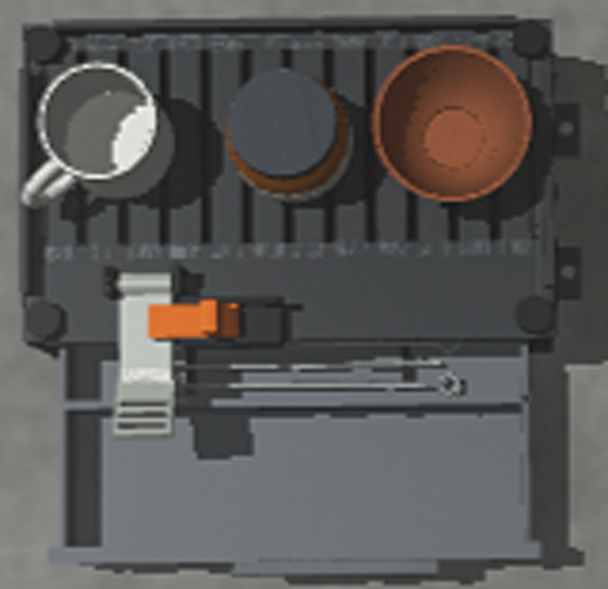

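```bash
python3 - <<'E'
from h import *
from scipy.optimize import least_squares as LS
s=r.snapshot("top")
pts=[((25,22),(230,190,100)),((553,18),(230,-190,100)),((25,345),(0,190,100)),((553,342),(0,-190,100)),((143,437),(-70,100,132)),((145,285),(40,100,118))]
def U(p,X): c,n=np.cos(p[2]),np.sin(p[2]); X=np.array(X)/1e3; return np.array([p[0]+c*X[0]-n*X[1],p[1]+n*X[0]+c*X[1],X[2]])
f=lambda p:np.concatenate([np.subtract(proj(s,U(p,X)),(a[0]/3.8+148-.37,a[1]/3.8+90-.37)) for a,X in pts])
o=LS(f,[.6,.06,.01],loss="soft_l1"); print(o.x, f(o.x).round(1))
p=o.x
for n,a,z in [("panel L",(50,553),.075),("panel R",(540,550),.075),("divL",(65,404),.075),("divR",(520,408),.075),("knob",(213,318),.15)]:
    X=ray(s,a[0]/3.8+148-.37,a[1]/3.8+90-.37,z); d=X[:2]-p[:2];c,n_=np.cos(p[2]),np.sin(p[2]); print(n,(c*d[0]+n_*d[1]),(-n_*d[0]+c*d[1]))
# move above brush to look closer
q=r.inverse_kinematics([.455,-.316,.34],[180,0,15]); print(q)
r.reach([.455,-.316,.34],[180,0,15])
w=r.snapshot("wrist"); cv2.imwrite("pics/w1.png",cv2.resize(w["frame"][:,:,::-1],(800,600)))
print(w["fx"],w["cx"],w["cy"],np.round(w["R"],3).tolist(),w["t"],r.sense()["clock"],r.sense()["contact_force"])
E
```

```text
[0.61073253 0.05784766 0.01187687] [-0.2  0.6  0.2  0.7 -0.5 -0.4  1.  -0.7 -0.3  0.2  0.1 -0.4]
panel L -0.14894202202441703 0.17602577452190765
panel R -0.14961876350559014 -0.1772632120212824
divL -0.04131937653477021 0.16543096018389963
divR -0.04680023952447261 -0.1636989999893033
knob 0.01114738244082878 0.04791257576624598
[-3.82989507e+01 -2.07398312e+00  8.44768488e+01 -2.54444375e-14
  9.75971343e+01  3.67010493e+01]
325.19226210127806 277.809959856417 214.2422759006941 [[0.26, -0.965, 0.0], [-0.928, -0.25, 0.274], [-0.265, -0.072, -0.962]] [-0.42371754  0.32845429  0.42798784] 3.4333 [-0.04025224 -0.20100895  0.72769271]
```

View pics/w1.png

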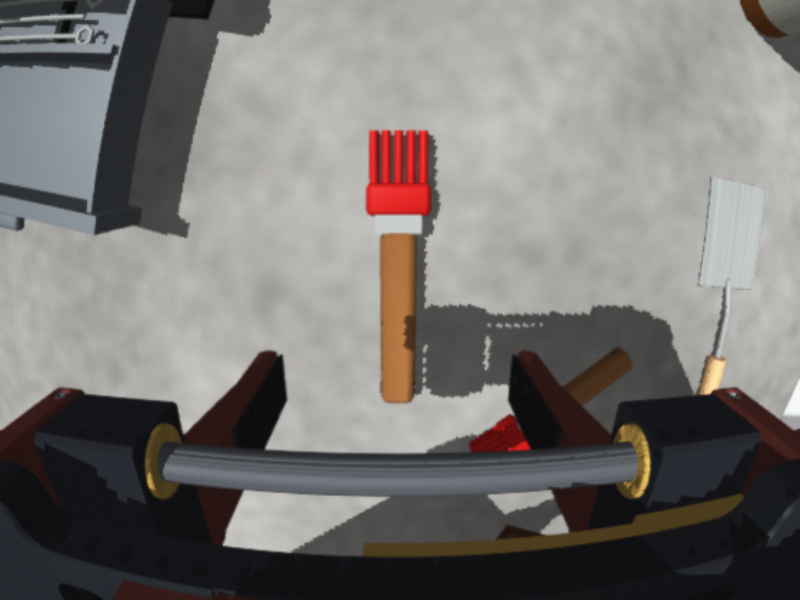

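```bash
cat >> h.py <<'E'
P=[0.6107,0.0578,0.0119]; YD=np.degrees(P[2])
def U(x,y,z):
    c,n=np.cos(P[2]),np.sin(P[2]); return [P[0]+c*x-n*y,P[1]+n*x+c*y,z]
def st(*a):
    s=r.sense(); print(*a,round(s["clock"],2),np.round(s["tcp_pos"],4),"F",np.round(s["contact_force"],1),"op",round(s["opening"],4))
    return s
def pic(n,name,box=None):
    w=r.snapshot(n); f=w["frame"][:,:,::-1]
    if box: f=f[box[1]:box[3],box[0]:box[2]]
    k=min(800/f.shape[1],600/f.shape[0]); cv2.imwrite(f"pics/{name}.png",cv2.resize(f,None,fx=k,fy=k,interpolation=cv2.INTER_CUBIC)); return w
E
python3 - <<'E'
from h import *
g=[.4655,-.3137]
r.reach(g+[.25],[180,0,15]); r.servo_line(g+[.196])
r.grab(15); st("grab")
r.servo_line(g+[.34],speed=.2); st("lift")
t=U(-.096,-.045,.34)
for yaw in(90+YD,-90+YD):
    q=r.inverse_kinematics(t,[180,0,yaw]); print(yaw,q)
best=min((y for y in(90+YD,-90+YD) if r.inverse_kinematics(t,[180,0,y]) is not None),key=lambda y:abs(r.inverse_kinematics(t,[180,0,y])-np.array(r.sense()["joints"])).max())
print(best); r.reach(t,[180,0,best]); st("over")
pic("wrist","w2")
E
```

```text
grab 5.39 [ 0.4655 -0.3137  0.1959] F [-0.  -0.   0.5] op 0.0239
lift 6.26 [ 0.4653 -0.3136  0.3383] F [-0.5  0.7 -1.6] op 0.0239
90.68181977620569 [-2.48615452 -8.06608569 90.12080107  0.         97.94528462 -3.1679743 ]
-89.31818022379431 None
90.68181977620569
over 7.51 [0.5153 0.0109 0.3396] F [ 0.4 -0.2 -1.3] op 0.0237
```

View pics/w2.png

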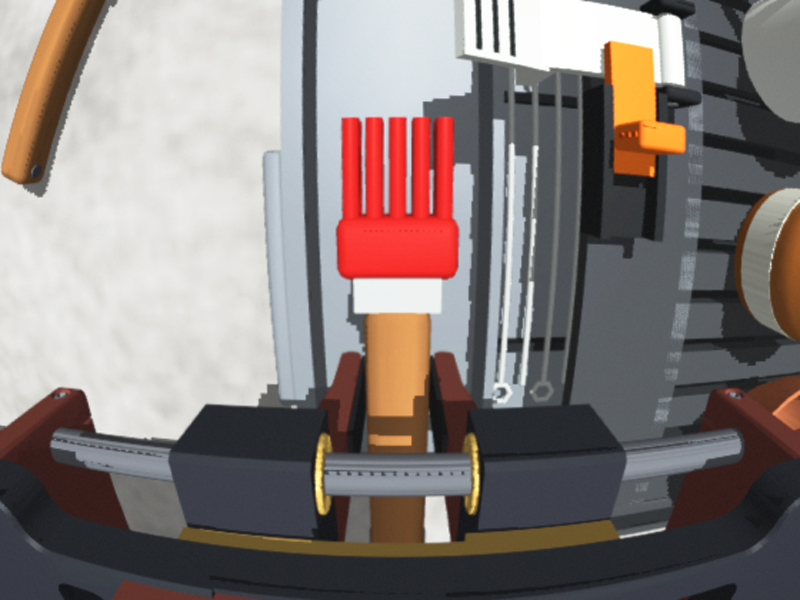

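The brush is held square above the compartment. Its axis is at column ~398, between the panel's inner edge at ~320 and the divider at ~480, so it is centred. I'll lower and release it, then move on to the tab.

```bash
python3 - <<'E'
from h import *
r.servo_line(U(-.096,-.045,.259),speed=.1); st("low")
r.let_go(); st("open"); r.servo_line(U(-.096,-.045,.36),speed=.25)
pic("wrist","w3")
r.grab(10)
E
```

```text
low 8.52 [0.5155 0.0117 0.2599] F [ 0.2 -0.3 -1.4] op 0.0239
open 9.59 [0.5152 0.0117 0.259 ] F [ 0.   0.  -0.6] op 0.0877
```

View pics/w3.png

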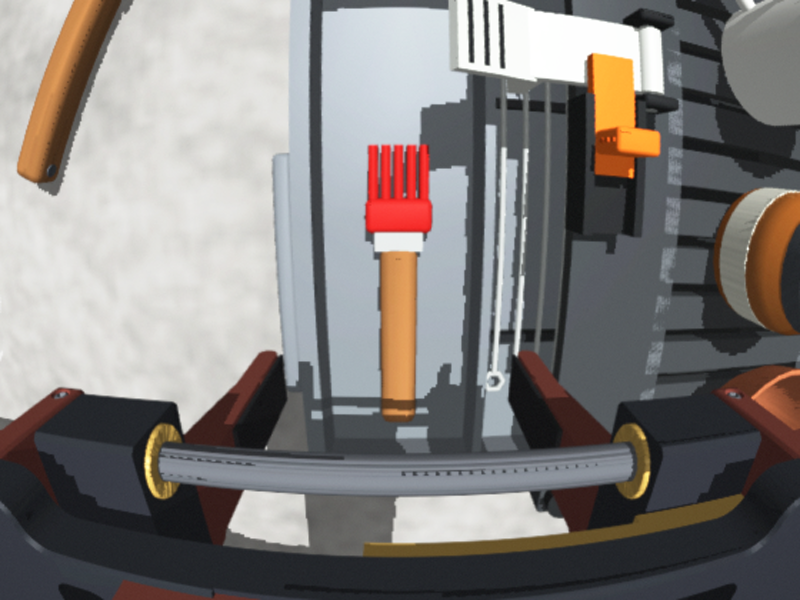

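The brush lies flat in the compartment (handle end (398,415), head (398,190)), clear of both walls. Next I'll push the tab.

```bash
python3 - <<'E'
from h import *
st("closed"); yaw=90+YD
r.reach(U(.012,.082,.36),[180,0,yaw]); r.servo_line(U(.012,.082,.313),speed=.15); s0=st("down")
f0=np.array(s0["contact_force"])
y=.074; r.servo_line(U(.012,y,.313),speed=.05)
while y>.034:
    y-=.004 if y>.052 else .002
    r.servo_line(U(.012,y,.313),speed=.03)
    s=st("%.3f"%y)
    if (np.array(s["contact_force"])-f0)[1]>8: break
r.servo_line(U(.012,y+.008,.313),speed=.08)
r.servo_line(U(.012,y+.008,.37),speed=.25)
r.reach(U(-.06,.06,.40),[180,0,yaw]); 
pic("wrist","w4"); st("end")
E
```

```text
closed 11.53 [0.5152 0.0117 0.36  ] F [0.9 0.2 0. ] op 0.0006
down 12.71 [0.6214 0.1389 0.3135] F [ 0.7 -0.5  1. ] op 0.0004
0.070 13.3 [0.6219 0.1278 0.313 ] F [-0.2 -0.5  0.1] op 0.0005
0.066 13.58 [0.6219 0.124  0.3129] F [1.1 0.4 1. ] op 0.0006
0.062 13.87 [0.622  0.1198 0.3129] F [-0.   1.6 -0.2] op 0.0005
0.058 14.15 [0.622  0.1156 0.3129] F [-0.5  1.1 -0.6] op 0.0002
0.054 14.43 [0.6221 0.1116 0.3129] F [ 0.3  1.8 -1.1] op 0.0002
0.050 14.72 [0.6221 0.1076 0.313 ] F [ 0.4  0.5 -1.3] op 0.0006
0.048 14.97 [0.6221 0.1058 0.313 ] F [-0.4  1.8 -1.6] op 0.0005
0.046 15.22 [0.6221 0.1044 0.313 ] F [ 1.2  4.8 -1. ] op 0.0004
0.044 15.47 [0.6221 0.1038 0.313 ] F [ 0.7 11.3 -1.6] op 0.0005
end 16.55 [0.5501 0.1169 0.3986] F [-0.2  0.4 -1.1] op 0.0005
```

View pics/w4.png

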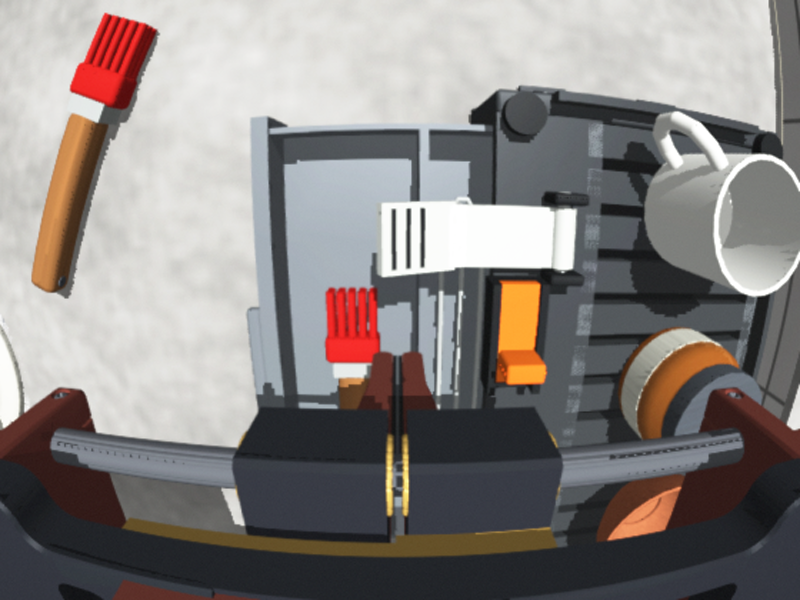

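The tab is now aside against its stop (force rose to 11 N, knob at (520,365)), and the catch arm (520,235) is uncovered. Next I'll grip the lip by its sides and follow the arc.

```bash
python3 - <<'E'
from h import *
r.let_go()
a,R=np.arctan2(.010,.097),np.hypot(.010,.097)
T=lambda th: U(.040-R*np.cos(th+a),.100,.112+R*np.sin(th+a)+.163)
up=T(0)[:2]+[.37]; J=np.array(r.sense()["joints"])
c={y:r.inverse_kinematics(up,[180,0,y]) for y in(YD,180+YD)}
yaw=min((y for y in c if c[y] is not None),key=lambda y:abs(c[y]-J).max()); print(yaw)
r.reach(up,[180,0,yaw]); r.servo_line(T(0),speed=.15); st("at lip")
r.grab(8); s=st("grab")
if .036<s["opening"]<.044:
    for th in np.linspace(0,1.32,10)[1:]:
        r.servo_line(T(th),speed=.08); s=st("%.2f"%th)
        if np.linalg.norm(s["contact_force"])>20 or s["opening"]<.03: print("STOP"); break
E
```

```text
180.68181977620569
at lip 19.98 [0.5527 0.1571 0.286 ] F [-0.   0.3  0.9] op 0.0877
grab 20.78 [0.5524 0.1578 0.285 ] F [-0.5  5.7 -1. ] op 0.0399
0.15 21.11 [0.5549 0.1579 0.2998] F [-1.5  5.1  0.9] op 0.0401
0.29 21.43 [0.5595 0.1579 0.3135] F [-1.3  5.1  1.9] op 0.0397
0.44 21.76 [0.566  0.158  0.3261] F [-1.3  5.1  2.2] op 0.0401
0.59 22.08 [0.5743 0.1581 0.3378] F [0.2 5.5 2.3] op 0.0397
0.73 22.41 [0.5842 0.1583 0.348 ] F [0.5 5.6 1.4] op 0.0398
0.88 22.73 [0.5955 0.1584 0.3567] F [-0.2  5.2  1.8] op 0.0399
1.03 23.06 [0.608  0.1586 0.3637] F [-0.6  5.7  1.4] op 0.0401
1.17 23.38 [0.6213 0.1588 0.3687] F [-1.1  4.7  0.6] op 0.0399
1.32 23.71 [0.6352 0.1589 0.372 ] F [-0.1  4.4  1.5] op 0.0394
```

```bash
python3 - <<'E'
from h import *
r.let_go(); p=list(r.sense()["tcp_pos"]); r.servo_line([p[0],p[1],.43],speed=.25)
r.reach(U(-.21,-.13,.40),[180,0,180+YD]); pic("scene","s2",(230,190,490,360))
r.grab(10); st("ready")
E
```

```text
ready 27.62 [ 0.4023 -0.0747  0.4   ] F [-0.1 -0.8 -0.4] op 0.0002
```

View pics/s2.png

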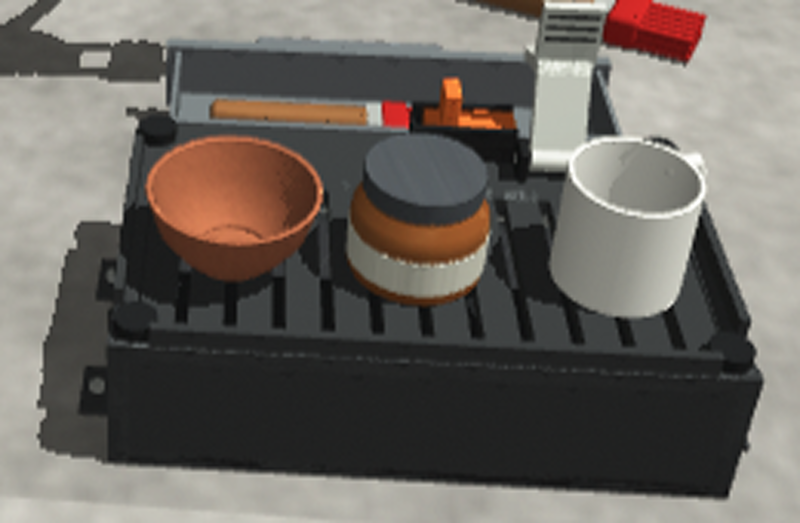

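The catch stands upright ((565,90)), the brush is in the tray, and the bowl, jar and mug are undisturbed. Now I'll close the tray.

```bash
python3 - <<'E'
from h import *
y,z=-.130,.227
r.servo_line(U(-.21,y,z),speed=.2); f0=np.array(st("low")["contact_force"])
r.servo_line(U(-.175,y,z),speed=.1)
r.servo_line(U(-.10,y,z),speed=.05); s=st("mid")
if abs(s["contact_force"][0])<15:
    r.servo_line(U(-.045,y,z),speed=.05); st("late")
    x=-.045
    while x<.0:
        x+=.003 if x<-.033 else .0015
        r.servo_line(U(x,y,z),speed=.025); s=st("%.4f"%x)
        if (np.array(s["contact_force"])-f0)[0]<-10: break
    r.wait(.2); st("held")
E
```

```text
low 28.63 [ 0.4026 -0.0748  0.2283] F [-0.1  0.1  0. ] op 0.0008
mid 30.78 [ 0.5122 -0.0735  0.227 ] F [-0.6  0.  -0.5] op 0.0004
late 32.03 [ 0.5673 -0.0727  0.2271] F [ 0.1 -0.1  0.1] op 0.0005
-0.0420 32.3 [ 0.5703 -0.0727  0.227 ] F [-1.1  0.4  0.4] op 0.0006
-0.0390 32.57 [ 0.5735 -0.0727  0.227 ] F [ 0.   0.1 -0.2] op 0.0008
-0.0360 32.83 [ 0.5765 -0.0726  0.2269] F [-0.6 -0.3  0.5] op 0.0003
-0.0330 33.1 [ 0.5795 -0.0726  0.227 ] F [-0.9  0.3  0.1] op 0.0003
-0.0315 33.35 [ 0.5808 -0.0726  0.227 ] F [-0.9 -1.1 -0.2] op 0.0006
-0.0300 33.6 [ 0.5823 -0.0726  0.227 ] F [-1.3  0.8  0.3] op 0.0004
-0.0285 33.85 [ 0.5838 -0.0725  0.227 ] F [-0.5 -0.2  1. ] op 0.0006
-0.0270 34.1 [ 0.5854 -0.0725  0.227 ] F [-0.9 -0.2  0.4] op 0.0006
-0.0255 34.35 [ 0.5869 -0.0725  0.227 ] F [-1.5  0.2 -0.1] op 0.0007
-0.0240 34.6 [ 0.5877 -0.0725  0.227 ] F [-6.8  0.9  2.6] op 0.0004
-0.0225 34.85 [ 0.5883 -0.0725  0.227 ] F [-13.5   0.1   6. ] op 0.0004
held 35.05 [ 0.5883 -0.0725  0.227 ] F [-13.1   0.6   6.5] op 0.0006
```

The hard stop came at the expected place. I'll back off and check.

```bash
python3 - <<'E'
from h import *
r.servo_line(U(-.07,-.13,.227),speed=.08); r.servo_line(U(-.12,-.13,.40),speed=.25)
r.reach(U(-.21,-.05,.42),[180,0,180+YD]); r.wait(.5); st("clear"); pic("wrist","w5")
E
```

```text
clear 37.72 [0.4016 0.0051 0.4198] F [-0.7 -0.4  0.6] op 0.0004
```

View pics/w5.png

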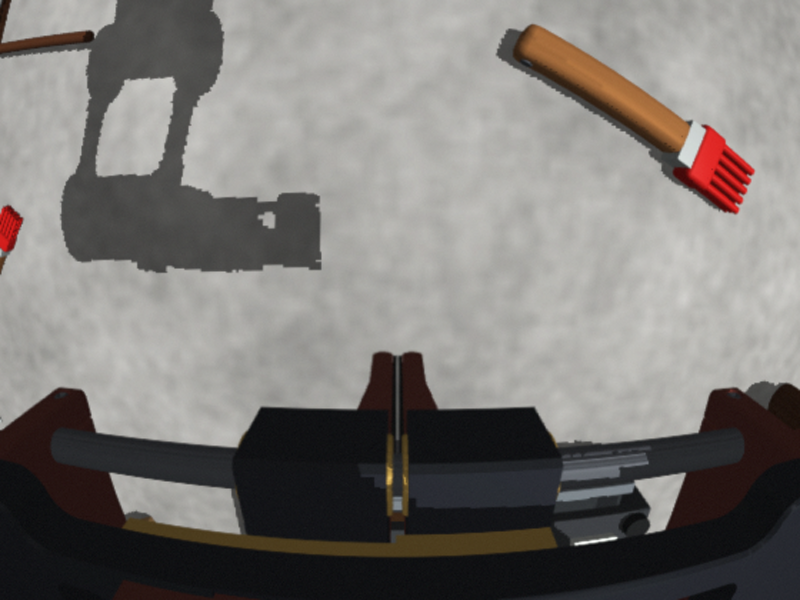

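The wrist camera faces back towards the robot, so it doesn't show the unit. I'll use the top view, with the arm moved aside.

```bash
python3 - <<'E'
from h import *
r.reach([.35,-.30,.42],[180,0,180+YD]); pic("top","t2",(140,85,320,245)); st("")
E
```

```text
39.0 [ 0.3505 -0.2991  0.4202] F [-0.2  0.6 -0. ] op 0.0002
```

View pics/t2.png

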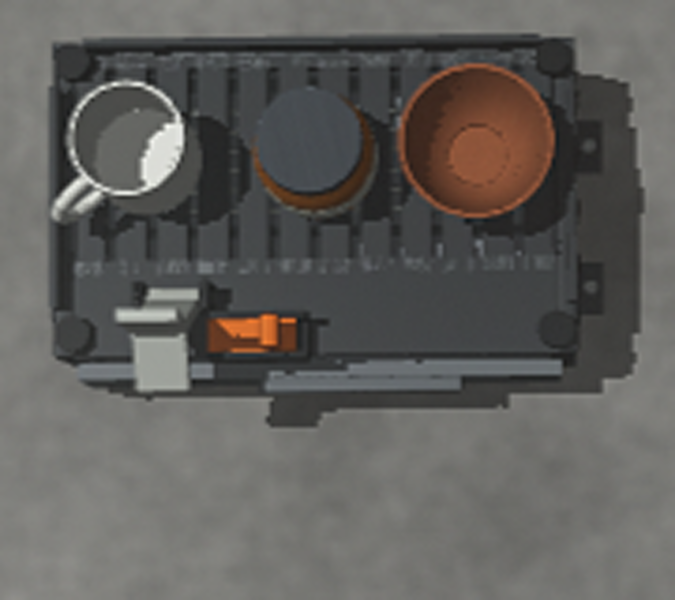

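The top view shows the tray closed, with the panel along row ~370 parallel to the front. The catch is up, the tab is aside, and the bowl, jar and mug are in place.

```bash
python3 -c "
from station import r
print(r.hand_in())"
```

```text
the job is handed in; nothing more can be done
None
```

I handed the job in at about 39 s of the 64 s allowed: the brush is flat in the front compartment, the tab is fully aside, the catch is up, the tray is shut against its stop, and the bowl, mug and jar are where they stood; the result of the judging was not shown.

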